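# Pack the sample jars into the carrier tray

## Robot

A 6-joint arm with a two-finger parallel gripper is mounted at the origin on the work surface. World frame = base frame: x ahead of the robot, y to its left, z up, the work surface at z = 0. Lengths are in m, angles in rad, forces in N, time in s.
With the tool pointing down it reaches from about 0.375 to 0.975 m from the base axis. Payload 3.8 kg.
Tool frame: the origin (TCP) lies at the very end of the fingers, on their centre line; the grasp point (between the pads) lies 19 mm behind it; z points along the fingers, y is the line along which they close (so a half turn about z gives the same grasp; the last joint's range is limited). The gripper opens to 85 mm and grips with 20 to 120 N. Pads are 22 mm wide; open, the fingers measure 114 mm over their backs; the gripper's body (76 mm by 85 mm) begins 54 mm behind the grasp point. The pads swing forward as they close: fully open they stand 13 mm farther back than shut.
Start: joints at [-0.037, 0.264, 1.604, -0, 1.274, -0.037], TCP at [0.675, -0, 0.231] pointing down, gripper open.
Joint ranges: [-2.63, 2.63], [-0.94, 2.18], [0.31, 2.57], [-1.31, 4.45], [0, 2.66], [-2.55, 2.55]. Speed limits (rad/s): [2.57, 2.57, 3.14, 3.14, 3.14, 3.14].

## Interface

Orientations are given as a rotation vector (axis times angle).
In Python, from workcell import bot gives the robot as it stands.
- The arm moves only by the shell command python3 -m creep 'ROWS' [FORCE]. ROWS is JSON, a list of rows, each a list of 5 numbers: the shift along the tool's x, y, z in units of 0.05 m (1.0 is 0.05 m), then the turn about the tool's z in units of 0.1 rad (1.0 is 0.1 rad), then the opening, from 0 (shut) to 1 (fully open). In form: [[tx, ty, tz, spin, hand], ...]. A call has 1 to 20 rows; each row shifts and turns the commanded pose from where the row before left it, along the tool's axes as they then stand; what a row does not reach is not made up. A row lasts 1/8 s, in which the tool goes at most 62.5 mm and 10.7 degrees, less where a joint would pass 70% of its speed; a pose out of reach is approached as far as the arm can. A call with a number of a shift or a turn outside -1 to 1 is refused whole. A call with a gripper value outside its range is refused whole. The fingers move at their own pace and stop on an object; FORCE is the grip in N (left out, the last holds). Time passes only in rows, so rows that do not move let the fingers close. It gives the time, the measured TCP pose, the force, the opening and the grip force at its end, in the units of the state.
- bot.read_state(): the state, without advancing time (a new reading comes with each control period).
- bot.read_camera(name): name is "scene" or "side" or "wrist"; returns a dict with "pixels" (384x512x3 uint8, red, green, blue), "vfov" (degrees; the focal length in pixels is half the picture's height over the tangent of half this angle, whatever the lens; pixels are square), "cx", "cy" (the principal point, pixels), "world_to_cam" (4x4, takes a point from world to camera coordinates). Camera axes: x right, y down, z forward; pixel columns grow to the right and rows downward; lengths in m; the calibration is good to about 2 mm. A picture is of the moment at which its call begins. There is no depth.
- bot.finish_job(): hands the job in; it is judged then, once.
Trained networks look in a picture, given as the dict that the camera call returned (one of the last four; its "shot" number tells which), for a name from the list of things; names that differ only in an ending like _2 or _b are one class to them, and where a whole thing is asked for, a point or a joint stands for the part that bears it (a point fixed in the world has none). Each returns a list of dicts, best first, with "score" (0 to 1); they miss things now and then, are a little off and sometimes report something else, mostly with a low value. They report only what shows in the picture. A call takes as long as a camera call. They do not tell look-alikes from the thing itself.
- bot.look_for(target, picture): "bbox" ([left, top, right, bottom] in pixels, round what is visible of it).
- bot.regions_of(target, picture): "mask" (384x512 bool, what is visible of it) and "bbox" ([left, top, right, bottom] in pixels, round what is visible of it).
The state is a dict: "time": time; "q": joint angles; "joint_vel": joint speeds; "joint_torque": joint torques, N m; "tool_pos": TCP position; "tcp_rot": TCP orientation; "wrist_force": force on the tool from outside, world axes, zero at the start; "torque": the same for the moment, N m; "width": opening from 0.0 (shut) to 1.0 (fully open); "grip_force": force on a finger pad.
Only numpy, scipy, OpenCV 4.12 (cv2) and the standard library are available. Lean on these libraries where they do the work, as an engineer would, in place of code of your own. Each camera call takes 0.05 s, during which the arm holds its last target. There are 200 camera calls.

## Task

Pack the three round jars with screw caps into the white carrier tray, each standing upright on the tray floor inside the grey ring of its own size: the smallest jar in the smallest ring, the middle one in the middle-sized ring, the largest in the largest. Leave the open jar, the square bottle and the dropper bottle standing where they are, and do not tip any of the jars or bottles over.

Things in the scene. Friction and masses are not known exactly. Their poses are not given: they have to be found in the camera images.
- jar_small: The smallest of the three round white plastic jars with a ribbed blue screw cap (always tight): an upright cylinder 30 mm in diameter and 60 mm tall; the cap is its top 16 mm, as wide as the body. Loose, about 50 g. It stands upright on the bench; origin at the centre of its underside, z up. Firm to grip anywhere round the side, best at the cap from above.
- jar_medium: The middle-sized of the three round white plastic jars with a ribbed blue screw cap (always tight): an upright cylinder 43 mm in diameter and 72 mm tall; the cap is its top 16 mm, as wide as the body. Loose, about 100 g. It stands upright on the bench; origin at the centre of its underside, z up. Firm to grip anywhere round the side, best at the cap from above.
- jar_large: The largest of the three round white plastic jars with a ribbed blue screw cap (always tight): an upright cylinder 56 mm in diameter and 85 mm tall; the cap is its top 16 mm, as wide as the body. Loose, about 180 g. It stands upright on the bench; origin at the centre of its underside, z up. Firm to grip anywhere round the side, best at the cap from above.
- ring_small: The smallest of three grey plastic holder rings fixed on the tray floor, axis vertical: inner diameter 46 mm, outer 54 mm, 20 mm tall, open through to the tray floor, on which a jar in it stands. Origin on its axis at the tray floor's height. The rings sit in a row along the tray's long axis, 90 mm between centres; which size is where varies.
- ring_medium: The middle-sized of three grey plastic holder rings fixed on the tray floor, axis vertical: inner diameter 60 mm, outer 68 mm, 20 mm tall, open through to the tray floor, on which a jar in it stands. Origin on its axis at the tray floor's height. The rings sit in a row along the tray's long axis, 90 mm between centres; which size is where varies.
- ring_large: The largest of three grey plastic holder rings fixed on the tray floor, axis vertical: inner diameter 74 mm, outer 82 mm, 20 mm tall, open through to the tray floor, on which a jar in it stands. Origin on its axis at the tray floor's height. The rings sit in a row along the tray's long axis, 90 mm between centres; which size is where varies.
- tray: White plastic carrier tray, open on top, fixed to the bench: 290 mm long (its x axis) by 104 mm wide (its y axis), walls 5 mm thick and 25 mm high over the bench, floor 5 mm thick. Origin at the centre of its underside, on the bench. It holds the three rings. Taller bench things (under 200 mm) stand well away from it and the jars.
- open_jar: Look-alike, not to be moved: a round white plastic jar without a cap, hollow, its mouth open: 43 mm in diameter, 56 mm tall. Loose. It stands upright on the bench; origin at the centre of its underside, z up. 
- square_bottle: Look-alike, not to be moved: a white plastic bottle with a square body, 56 by 56 mm and 56 mm tall, with a round blue screw cap 40 mm in diameter on it; 78 mm tall in all. Loose. It stands upright on the bench; origin at the centre of its underside, z up. 
- dropper_bottle: Look-alike, not to be moved: a small round white bottle 30 mm in diameter and 38 mm tall with a narrow blue collar (20 mm) and a black rubber dropper teat (12 mm) on top; 73 mm tall in all. Loose. It stands upright on the bench; origin at the centre of its underside, z up. Jars and look-alikes stand at least 95 mm between centres; among them lie only low dishes (12 mm).
Things that resemble listed ones, but are neither listed nor needed, are in the scene too. Leave any brown or pink look-alike of the jar_large alone.

How it is judged:
By the outcome, as a careful person would: the job done as asked, in the order asked, and still so for the second after the job is handed in, with the robot touching nothing.
It also fails if it takes over 90 s, if anything falls off the work surface, if the arm or the gripper's body presses on something with over 40 N, if the wrist force passes 120 N, or if a joint passes its speed limit or range.

## Working session

There is one attempt and no reset: what is moved stays moved. The work goes in short steps, Python scripts to look and compute and a shell command to move; the robot and the scene stay as the last step left them, time stands still between calls to the robot, and variables do not carry over. Pictures are saved under pics/ and viewed, at most 14 in all, crops included, and the job is handed in when it is done.

```bash
mkdir -p pics; ls; python3 - <<'E'
from workcell import bot
import cv2
s=bot.read_state(); print(s)
for n in ("scene","side"):
    p=bot.read_camera(n); cv2.imwrite(f"pics/{n}0.png",cv2.resize(p["pixels"][:,:,::-1],(800,600),interpolation=cv2.INTER_CUBIC))
    print(n,p["vfov"],p["cx"],p["cy"],p["world_to_cam"].round(4).tolist(), [k for k in p])
    for t in ("jar_small","jar_medium","jar_large","ring_small","ring_medium","ring_large"):
        print(t,[(round(d["score"],2),[round(float(x)) for x in d["bbox"]]) for d in bot.look_for(t,p)])
E
```

```text
pics
{'time': 0.0, 'q': array([-3.69037352e-02,  2.64787058e-01,  1.60539485e+00,  5.50954925e-06,
        1.27371587e+00, -3.68862359e-02]), 'joint_vel': array([ 0.00141322,  0.0012873 , -0.00077078,  0.00044655,  0.00070877,
        0.00069174]), 'joint_torque': array([ 6.10465631e-04, -5.15121067e+01, -3.67308676e+01, -4.07824507e-05,
        1.31324201e-02,  1.46811578e-05]), 'tool_pos': array([6.74252151e-01, 2.50734331e-05, 2.29927942e-01]), 'tcp_rot': array([-2.22026519, -2.22022274,  0.00245677]), 'wrist_force': array([ 0.44287482,  0.50122794, -0.85585356]), 'torque': array([-0.04484444, -0.02113474, -0.01961885]), 'grip_force': 0.0, 'width': 0.9950965074113111}
scene 43.944193088296686 265.2656175136164 188.93642198918297 [[0.6111, 0.7916, -0.0011, -0.3301], [0.5486, -0.4246, -0.7202, -0.3056], [-0.5706, 0.4395, -0.6937, 1.3542], [0.0, 0.0, 0.0, 1.0]] ['pixels', 'vfov', 'cx', 'cy', 'world_to_cam', 'shot']
jar_small [(0.73, [204, 208, 220, 243])]
jar_medium [(0.88, [91, 204, 120, 245]), (0.33, [270, 169, 300, 213])]
jar_large [(0.85, [328, 175, 362, 223]), (0.76, [261, 205, 291, 258]), (0.61, [265, 126, 291, 168]), (0.6, [272, 169, 295, 213])]
ring_small [(0.82, [328, 132, 352, 148])]
ring_medium [(0.79, [296, 119, 324, 137])]
ring_large [(0.67, [357, 142, 394, 169])]
side 54.7806843795931 253.85530899624825 187.46867488702804 [[0.9655, -0.2601, 0.0081, -0.5409], [-0.1283, -0.5028, -0.8548, 0.0897], [0.2264, 0.8243, -0.5188, 0.7984], [0.0, 0.0, 0.0, 1.0]] ['pixels', 'vfov', 'cx', 'cy', 'world_to_cam', 'shot']
jar_small [(0.69, [284, 208, 300, 237])]
jar_medium [(0.83, [243, 260, 270, 314])]
jar_large [(0.84, [210, 151, 234, 191]), (0.8, [305, 170, 334, 214]), (0.74, [288, 146, 309, 182]), (0.65, [261, 158, 288, 201])]
ring_small [(0.49, [219, 146, 238, 156])]
ring_medium [(0.67, [189, 153, 210, 165]), (0.45, [242, 260, 270, 311]), (0.23, [216, 148, 238, 158])]
ring_large [(0.64, [236, 140, 265, 150])]
```

View pics/scene0.png

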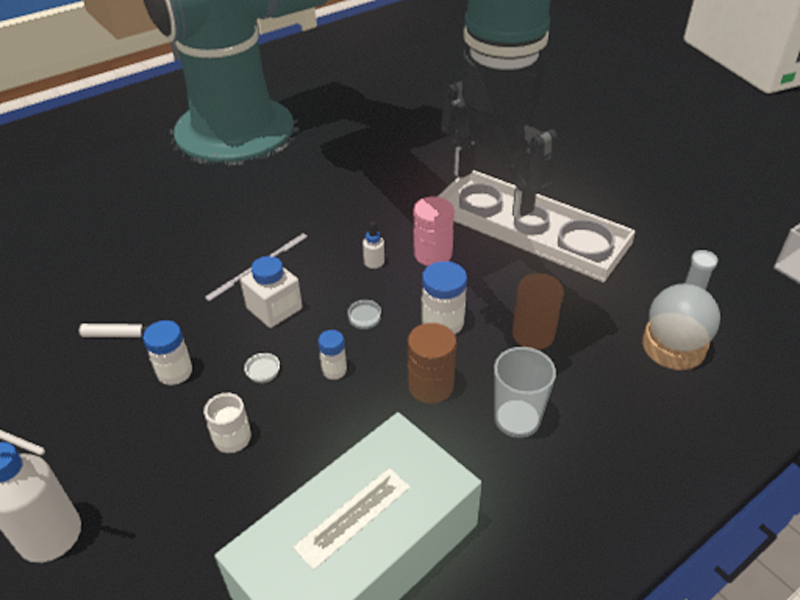

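View pics/side0.png

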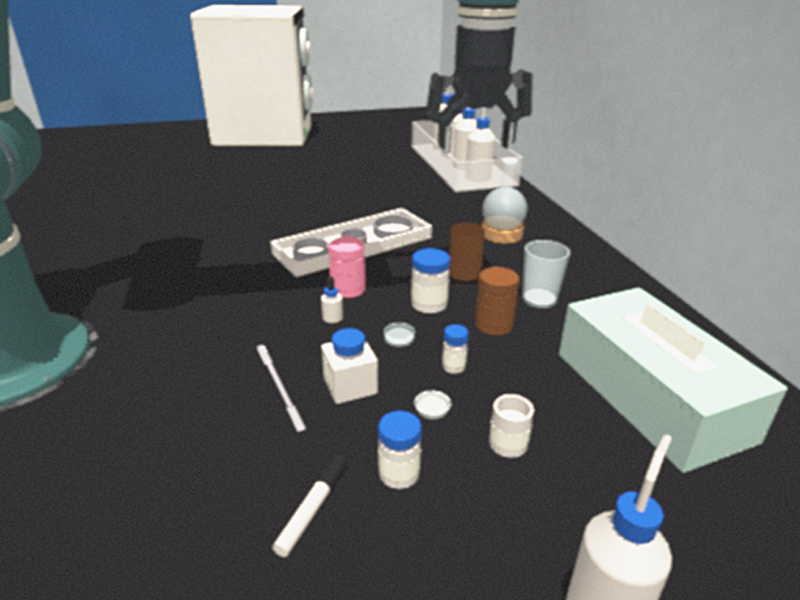

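The scene view (800 px wide) shows these candidates:
- Blue-capped round jars: medium (167,352), small (332,355), large (443,300).
- Look-alikes: open jar (228,422), square bottle (270,290), dropper bottle (373,248), pink jar (433,230), brown jars (432,362) and (537,312), wash bottle (30,500).
- Rings: medium (480,198), small (530,218), large (585,240).

I choose the three round jars with blue caps.

```bash
cat > h.py <<'E'
import numpy as np, cv2
from scipy.optimize import least_squares
from workcell import bot
D={"jar_small":(.015,0,.06),"jar_medium":(.0215,0,.072),"jar_large":(.028,0,.085),"ring_small":(.027,.005,.025),"ring_medium":(.034,.005,.025),"ring_large":(.041,.005,.025),
"open_jar":(.0215,0,.056),"square_bottle":(.03,0,.078),"dropper_bottle":(.015,0,.073)}
def proj(p,P):
    f=192/np.tan(np.radians(p["vfov"])/2); M=p["world_to_cam"]
    c=np.asarray(P)@M[:3,:3].T+M[:3,3]
    return np.c_[p["cx"]+f*c[:,0]/c[:,2],p["cy"]+f*c[:,1]/c[:,2]]
a=np.linspace(0,2*np.pi,48)
def cyl(x,y,r,z0,z1): return np.concatenate([np.c_[x+r*np.cos(a),y+r*np.sin(a),0*a+z] for z in (z0,z1)])
def bb(p,x,y,d):
    q=proj(p,cyl(x,y,*d)); return np.r_[q.min(0),q.max(0)]
def fit(obs,d,x0=(.6,-.1)):
    "obs: list of (picture,bbox); bbox may hold nan"
    def e(v):
        r=np.concatenate([bb(p,v[0],v[1],d)-b for p,b in obs]); return r[~np.isnan(r)]
    s=least_squares(e,x0,loss="soft_l1"); return s.x,np.abs(s.fun).round(1)
E
python3 - <<'E'
from h import *
P=[bot.read_camera("scene"),bot.read_camera("side")]
big=[]
for n,p in zip(("scene","side"),P):
    for t in D:
        for d in bot.look_for(t,p)[:4]:
            b=np.array(d["bbox"],float)
            v,r=fit([(p,b)],D[t]); print(n,t,round(d["score"],2),b.round().tolist(),v.round(4),r)
im=P[0]["pixels"][:,:,::-1]
cv2.imwrite("pics/crop.png",cv2.resize(im[110:270,80:340],(780,480),interpolation=cv2.INTER_CUBIC))
E
```

```text
scene jar_small 0.87 [207.0, 211.0, 221.0, 246.0] [ 0.6023 -0.1709] [1.7 1.3 2.1 1.3]
scene jar_medium 0.97 [94.0, 202.0, 122.0, 248.0] [ 0.4753 -0.3294] [1.5 2.2 1.9 2.2]
scene jar_medium 0.33 [354.0, 143.0, 396.0, 166.0] [0.6449 0.2443] [13.9  9.2  2.9  5.2]
scene jar_large 0.88 [270.0, 171.0, 299.0, 216.0] [ 0.6194 -0.0122] [0.  2.2 0.  1.5]
scene jar_large 0.78 [328.0, 174.0, 362.0, 223.0] [0.7061 0.0738] [0.5 0.7 0.5 0.6]
scene jar_large 0.77 [266.0, 125.0, 288.0, 168.0] [0.4923 0.0696] [1.8 0.8 1.8 0.6]
scene jar_large 0.71 [261.0, 206.0, 292.0, 257.0] [ 0.6892 -0.0889] [0.2 0.7 0.2 0.7]
scene ring_small 0.54 [329.0, 133.0, 353.0, 148.0] [0.5392 0.2298] [0.  3.9 0.  2.1]
scene ring_medium 0.9 [296.0, 118.0, 322.0, 138.0] [0.4559 0.2014] [1.  1.9 1.  1.2]
scene ring_large 0.96 [352.0, 142.0, 395.0, 168.0] [0.6251 0.2494] [2.8 2.  2.4 1.9]
scene ring_large 0.49 [296.0, 116.0, 323.0, 137.0] [0.4484 0.2092] [3.6 4.  3.  1.3]
scene open_jar 0.84 [132.0, 250.0, 160.0, 288.0] [ 0.6076 -0.3202] [0.8 0.4 0.9 0.3]
scene square_bottle 0.91 [156.0, 163.0, 196.0, 211.0] [ 0.4652 -0.1757] [2
[... 428 characters left out ...]
4 1.3 1.7 0.7]
side jar_large 0.83 [306.0, 169.0, 334.0, 217.0] [ 0.6906 -0.0972] [0.1 2.  0.1 1.1]
side jar_large 0.72 [265.0, 157.0, 287.0, 199.0] [ 0.6144 -0.0019] [1.2 0.4 1.1 0.4]
side ring_small 0.49 [217.0, 148.0, 235.0, 157.0] [0.5366 0.2295] [0.1 3.  0.1 1.6]
side ring_medium 0.59 [186.0, 151.0, 209.0, 166.0] [0.4478 0.2068] [0.6 1.7 0.6 1. ]
side ring_large 0.79 [236.0, 140.0, 262.0, 152.0] [0.6157 0.2608] [0.3 4.1 0.3 1.3]
side open_jar 0.92 [315.0, 254.0, 340.0, 291.0] [ 0.6079 -0.3204] [1.3 2.4 1.2 1.1]
side square_bottle 0.58 [207.0, 210.0, 243.0, 258.0] [ 0.4527 -0.1838] [1.8 1.  2.4 0.9]
side dropper_bottle 0.61 [206.0, 179.0, 218.0, 209.0] [ 0.4527 -0.0266] [1.2 2.3 1.4 1.2]
```

View pics/crop.png

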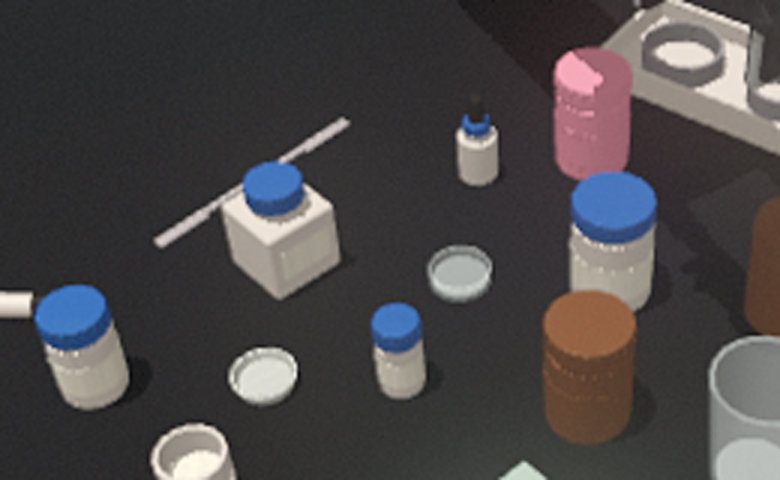

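The close crop confirms the choice. Medium jar (80,345), small jar (398,350) and large jar (612,240) are all round with blue caps, and the square bottle, open jar and dropper bottle are clearly different. Next I refine the positions from the cap colour.

```bash
cat >> h.py <<'E'
G={"jar_small":(.597,-.171),"jar_medium":(.474,-.329),"jar_large":(.617,-.007)}
def caps(P,G=G):
    for t,g in G.items():
        r,_,h=D[t]; d=(r,h-.016,h); obs=[]
        for p in P:
            hsv=cv2.cvtColor(p["pixels"],cv2.COLOR_RGB2HSV)
            m=cv2.inRange(hsv,(100,110,40),(125,255,255))
            n,l,s,c=cv2.connectedComponentsWithStats(m)
            b=bb(p,*g,d); k=[i for i in range(1,n) if s[i,4]>25]
            if not k: continue
            k=min(k,key=lambda i:np.hypot(*(c[i]-[(b[0]+b[2])/2,(b[1]+b[3])/2])))
            o=s[k]; ob=np.array([o[0],o[1],o[0]+o[2],o[1]+o[3]],float)-.5
            v,e=fit([(p,ob)],d,g); print(t,ob,v.round(4),e); obs.append((p,ob))
        if len(obs)>1: print("  both",*fit(obs,d,g))
E
python3 - <<'E'
from h import *
P=[bot.read_camera("scene"),bot.read_camera("side")]
caps(P)
acc={}
for k in range(4):
    P=[bot.read_camera("scene"),bot.read_camera("side")]
    for t in list(D)[3:6]:
        for p in P:
            for d in bot.look_for(t,p)[:1]:
                v,r=fit([(p,np.array(d["bbox"],float))],D[t],(.54,.23)); acc.setdefault((t,p is P[0]),[]).append(v.round(4).tolist())
for k,v in acc.items(): print(k,np.median(v,0),np.std(v,0).round(4))
E
python3 -m creep '[[-0.7,-0.3,0.5,0,1],[-0.7,-0.3,0.2,0,1],[-0.7,-0.3,0,0,1],[-0.7,-0.3,0,0,1],[-0.6,-0.3,0,0,1],[0,0,0,0,0.7],[0,0,0,0,0.7]]'
python3 - <<'E'
from h import *
p=bot.read_camera("wrist"); cv2.imwrite("pics/w1.png",p["pixels"][:,:,::-1]); caps([p])
E
```

```text
jar_small [202.5 210.5 220.5 226.5] [ 0.595  -0.1711] [0.7 0.7 0.7 0.7]
jar_small [283.5 206.5 299.5 220.5] [ 0.595  -0.1686] [0.5 0.4 0.5 0.4]
  both [ 0.59462166 -0.17019954] [1.  1.  0.5 0.3 0.6 0.1 0.4 0.8]
jar_medium [ 90.5 204.5 116.5 226.5] [ 0.4743 -0.3323] [0.2 0.3 0.2 0.3]
jar_medium [240.5 261.5 269.5 287.5] [ 0.4725 -0.3302] [1.1 0.2 1.1 0.2]
  both [ 0.47326644 -0.33142916] [0.4 0.8 0.  0.2 1.8 0.3 0.5 0.7]
jar_large [269.5 166.5 298.5 190.5] [ 0.6126 -0.0089] [0.3 0.5 0.3 0.5]
jar_large [262.5 157.5 287.5 174.5] [ 0.6109 -0.0047] [0.8 0.2 0.7 0.1]
  both [ 0.61129255 -0.00761681] [0.5 1.1 0.3 0.2 1.3 0.6 0.2 0.5]
('ring_small', True) [0.5404  0.22745] [0.0029 0.0011]
('ring_small', False) [0.53865 0.23735] [0.0025 0.0103]
('ring_medium', True) [0.45455 0.2045 ] [0.0014 0.0015]
('ring_medium', False) [0.44925 0.20485] [0.0046 0.0051]
('ring_large', True) [0.62585 0.2568 ] [0.0026 0.0012]
('ring_large', False) [0.6177  0.25395] [0.0017 0.0038]
time: 4.28
tool_pos: [0.6002, -0.1697, 0.1964]
tcp_rot: [-2.222, -2.221, -0.001]
wrist_force: [0.4, -0.2, -0.0]
width: 0.701
grip_force: 0.0
jar_small [232.5 161.5 269.5 198.5] [ 0.5935 -0.1714] [1.1 0.2 1.1 0.2]
jar_medium [ 47.5 164.5 105.5 214.5] [ 0.4448 -0.1768] [1.1 1.4 1.3 2. ]
jar_large [260.5  -0.5 287.5   3.5] [ 0.6188 -0.064 ] [15.   1.1 38.2 82.2]
```

View pics/w1.png

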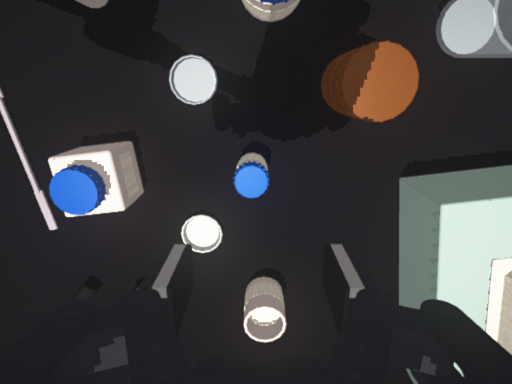

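The wrist view shows the small jar's cap at (251,180), between the fingers in x. The square bottle is at left (77,190), the brown jar at (375,82) and the open jar at (265,315). I grasp the small jar now.

```bash
python3 -m creep '[[-0.03,-0.12,0.6,0,0.7],[0,0,0.7,0,0.7],[0,0,0.7,0,0.7],[0,0,0.7,0,0.7],[0,0,0.58,0,0.7],[0,0,0,0,0.7],[0,0,0,0,0],[0,0,0,0,0],[0,0,0,0,0],[0,0,0,0,0],[0,0,0,0,0],[0,0,0,0,0],[0,0,0,0,0]]' 40
```

```text
time: 5.95
tool_pos: [0.5957, -0.1719, 0.0342]
tcp_rot: [2.22, 2.219, 0.003]
wrist_force: [0.9, 2.1, 6.2]
width: 0.336
grip_force: 39.8
```

```bash
python3 -m creep '[[0,0,-0.6,0,0],[0,0,-0.8,0,0],[0,0,-0.9,0,0],[0,0,-0.9,0,0],[0.6,-0.1,0,0,0],[0.8,-0.1,0,0,0],[0.8,-0.1,0,0,0],[0.8,-0.1,0,0,0],[0.8,-0.1,0,0,0],[0.8,-0.1,0,0,0],[0.8,-0.1,0,0,0],[0.8,-0.1,0,0,0],[0.8,-0.1,0,0,0],[0.6,-0.1,0,0,0],[0.4,-0.1,0,0,0],[0,0,0,0,0],[0,0,0,0,0],[0,0,0,0,0]]'
cat >> h.py <<'E'
def rings(p,x0=(.54,.23)):
    for t in list(D)[3:6]:
        for d in bot.look_for(t,p)[:2]:
            b=np.array(d["bbox"],float); v,e=fit([(p,b)],D[t],x0); print(t,round(d["score"],2),b.round(),v.round(4),e)
E
python3 - <<'E'
from h import *
p=bot.read_camera("wrist"); cv2.imwrite("pics/w2.png",p["pixels"][:,:,::-1]); rings(p)
print("jar now")
E
```

```text
time: 8.2
tool_pos: [0.5392, 0.2274, 0.1922]
tcp_rot: [2.223, 2.22, -0.001]
wrist_force: [-0.2, -0.0, -0.5]
width: 0.334
grip_force: 39.6
ring_small 0.77 [227. 144. 282. 198.] [0.5353 0.2256] [0.6 1.8 0.6 2.7]
ring_medium 0.77 [134. 162. 208. 232.] [0.4523 0.1989] [0.3 0.6 0.3 0.6]
ring_large 0.63 [303.  97. 388. 186.] [0.6197 0.2539] [3.7 0.4 2.1 0.3]
jar now
```

View pics/w2.png

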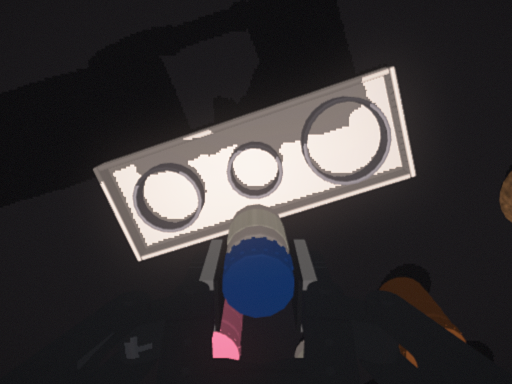

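The wrist view shows the jar held upright over the tray. The rings are medium (168,197), small (254,170) and large (345,140), and their fits agree with the scene view. I lower the small jar.

```bash
python3 -m creep '[[-0.02,-0.05,0.5,0,0],[0,0,0.6,0,0],[0,0,0.6,0,0],[0,0,0.6,0,0],[0,0,0.4,0,0],[0,0,0.2,0,0],[0,0,0.1,0,0],[0,0,0.04,0,0],[0,0,0,0,0],[0,0,0,0,0]]'
```

```text
time: 9.65
tool_pos: [0.5371, 0.2278, 0.0411]
tcp_rot: [2.221, 2.221, 0.002]
wrist_force: [0.4, 0.4, 0.2]
width: 0.338
grip_force: 39.6
```

```bash
python3 -m creep '[[0,0,0.04,0,0],[0,0,0,0,0],[0,0,0,0,0.6],[0,0,0,0,0.6],[0,0,0,0,0.6],[0,0,0,0,0.6],[0,0,-0.4,0,0.6],[0,0,-0.7,0,0.6],[0,0,-0.9,0,0.6],[0,0,-0.9,0,0.6],[0,0,0,0,0.8]]'
python3 -m creep '[[-0.6,-0.1,-0.1,0,0.8],[-0.9,-0.1,0,0,0.8],[-0.9,-0.1,0,0,0.8],[-0.9,-0.1,0,0,0.8],[-0.9,-0.1,0,0,0.8],[-0.9,-0.1,0,0,0.8],[-0.9,-0.1,0,0,0.8],[-0.9,-0.1,0,0,0.8],[-0.9,-0.1,0,0,0.8],[-0.9,-0.1,0,0,0.8],[-0.9,-0.1,0,0,0.8],[-0.8,-0.1,0,0,0.8],[-0.5,-0.1,0,0,0.8],[-0.2,0,0,0,0.8],[0,0,0,0,0.8],[0,0,0,0,0.8],[0,0,0,0,0.8]]'
python3 - <<'E'
from h import *
p=bot.read_camera("wrist"); caps([p],{"jar_medium":(.473,-.331)})
cv2.imwrite("pics/w3.png",p["pixels"][:,:,::-1])
p=bot.read_camera("scene"); caps([p],{"jar_small":(.537,.228)}) 
cv2.imwrite("pics/s3.png",cv2.resize(p["pixels"][80:240,260:460,::-1],(750,600),interpolation=cv2.INTER_CUBIC))
E
```

```text
time: 11.02
tool_pos: [0.5402, 0.2289, 0.1905]
tcp_rot: [2.218, 2.218, 0.017]
wrist_force: [-0.3, 1.5, -0.3]
width: 0.788
grip_force: 0.0
time: 13.15
tool_pos: [0.4717, -0.3265, 0.1883]
tcp_rot: [-2.22, -2.223, -0.0]
wrist_force: [0.4, 0.2, 0.0]
width: 0.801
grip_force: 0.0
jar_medium [231.5 163.5 287.5 218.5] [ 0.4722 -0.3323] [1.5 0.  1.5 0. ]
jar_small [335.5 118.5 348.5 131.5] [0.5323 0.2335] [0.3 0.1 0.3 0.1]
```

View pics/s3.png

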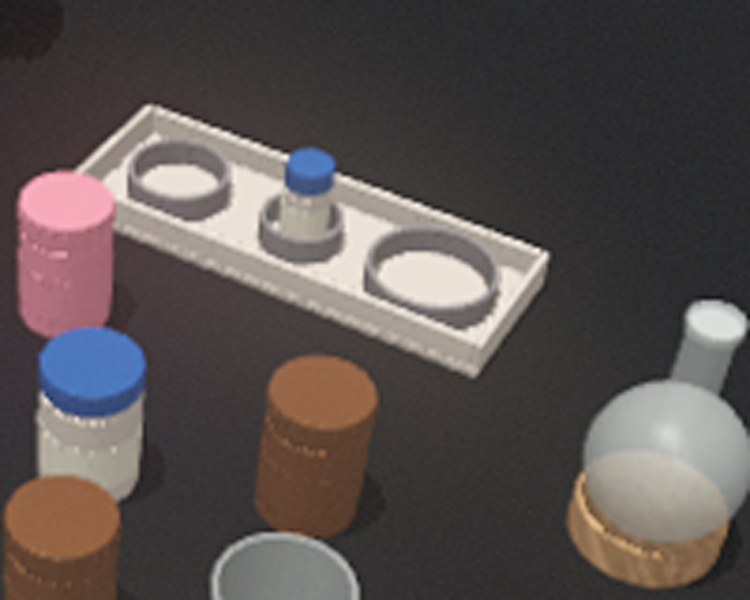

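View pics/w3.png

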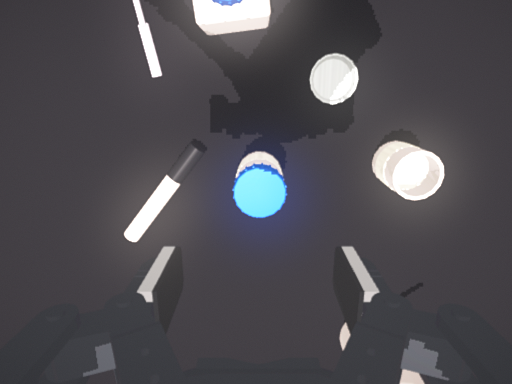

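The small jar stands upright inside the small ring at (310,205) in the crop. The medium jar's cap is centred between the fingers at (260,190) in the wrist view.

```bash
python3 -m creep '[[-0.11,0.02,0.5,0,0.8],[0,0,0.6,0,0.8],[0,0,0.6,0,0.8],[0,0,0.6,0,0.8],[0,0,0.58,0,0.8],[0,0,0,0,0.8],[0,0,0,0,0],[0,0,0,0,0],[0,0,0,0,0],[0,0,0,0,0],[0,0,0,0,0],[0,0,0,0,0]]' 40
```

```text
time: 14.75
tool_pos: [0.4737, -0.3339, 0.0461]
tcp_rot: [2.219, 2.219, 0.001]
wrist_force: [-0.4, 0.2, 5.8]
width: 0.488
grip_force: 41.2
```

```bash
python3 -m creep '[[0,0,-0.5,0,0],[0,0,-0.8,0,0],[0,0,-0.8,0,0],[0,0,-0.8,0,0],[0.5,0,0,0,0],[0.8,-0.05,0,0,0],[0.9,-0.05,0,0,0],[0.9,-0.05,0,0,0],[0.9,-0.05,0,0,0],[0.9,-0.05,0,0,0],[0.9,-0.05,0,0,0],[0.9,-0.05,0,0,0],[0.9,-0.05,0,0,0],[0.9,-0.05,0,0,0],[0.9,0,0,0,0],[0.8,0,0,0,0],[0.4,0,0,0,0],[0,0,0,0,0],[0,0,0,0,0],[0,0,0,0,0]]'
python3 - <<'E'
from h import *
p=bot.read_camera("wrist"); cv2.imwrite("pics/w4.png",p["pixels"][:,:,::-1]); rings(p)
E
```

```text
time: 17.25
tool_pos: [0.4496, 0.1962, 0.1888]
tcp_rot: [-2.222, -2.22, 0.001]
wrist_force: [-0.4, 1.0, -1.2]
width: 0.487
grip_force: 40.9
ring_small 0.69 [320. 110. 381. 167.] [0.5344 0.2263] [1.3 1.4 1.1 2.1]
ring_medium 0.84 [224. 130. 296. 196.] [0.4502 0.2008] [0.2 2.1 0.2 5.8]
ring_large 0.83 [396.  60. 498. 152.] [0.6198 0.2545] [0.3 1.1 0.3 2.2]
```

View pics/w4.png

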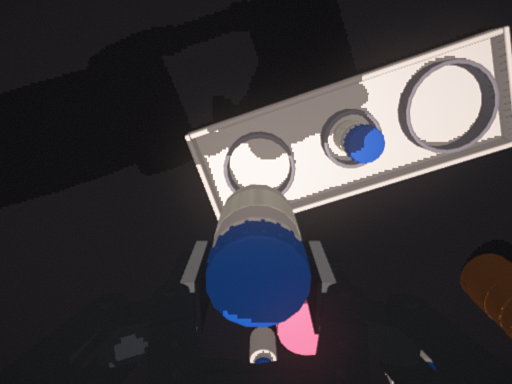

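The medium ring is at (260,165) with the held jar just in front of it, and the small jar stands in its ring. I lower the medium jar.

```bash
python3 -m creep '[[0.08,0.03,0.4,0,0],[0,0,0.6,0,0],[0,0,0.6,0,0],[0,0,0.5,0,0],[0,0,0.3,0,0],[0,0,0.2,0,0],[0,0,0.1,0,0],[0,0,0.06,0,0],[0,0,0,0,0],[0,0,0,0,0]]'
```

```text
time: 18.7
tool_pos: [0.4519, 0.2012, 0.0518]
tcp_rot: [2.221, 2.221, 0.001]
wrist_force: [-1.1, 0.0, -0.7]
width: 0.485
grip_force: 40.9
```

```bash
python3 -m creep '[[0,0,0.02,0,0],[0,0,0,0,0],[0,0,0,0,0.75],[0,0,0,0,0.75],[0,0,0,0,0.75],[0,0,0,0,0.75],[0,0,-0.4,0,0.75],[0,0,-0.7,0,0.75],[0,0,-0.9,0,0.75],[0,0,-0.9,0,0.75],[-0.5,0.4,0,0,1],[-0.9,0.7,0,0,1],[-0.9,0.7,0,0,1],[-0.9,0.7,0,0,1],[-0.7,0.5,0,0,1],[-0.26,0.2,0,0,1],[0,0,0,0,1],[0,0,0,0,1],[0,0,0,0,1]]'
python3 - <<'E'
from h import *
p=bot.read_camera("wrist"); caps([p],{"jar_large":(.6115,-.007)})
cv2.imwrite("pics/w5.png",p["pixels"][:,:,::-1])
p=bot.read_camera("side"); caps([p],{"jar_medium":(.452,.201),"jar_large":(.6115,-.007)})
E
```

```text
time: 21.08
tool_pos: [0.6107, -0.0056, 0.1953]
tcp_rot: [-2.219, -2.223, 0.0]
wrist_force: [-0.1, 0.2, 1.1]
width: 0.995
grip_force: 0.0
jar_large [221.5 153.5 295.5 225.5] [ 0.6104 -0.0085] [1.6 0.2 1.6 0.3]
jar_medium [188.5 134.5 205.5 146.5] [0.4522 0.2187] [0.6 0.3 0.6 0.2]
jar_large [262.5 158.5 287.5 174.5] [ 0.6101 -0.007 ] [0.7 0.4 0.7 0.4]
```

View pics/w5.png

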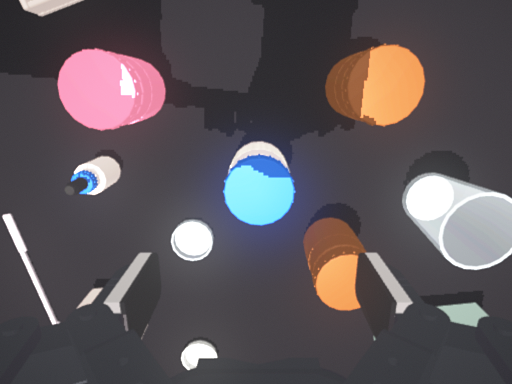

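The large blue cap is at (259,188), centred between the fingers. The brown jars (376,85) and (340,270), the pink jar (105,90) and the dropper bottle (90,180) are clear of the descent.

```bash
python3 -m creep '[[-0.05,0,0.5,0,1],[0,0,0.6,0,1],[0,0,0.6,0,1],[0,0,0.6,0,1],[0,0,0.42,0,1],[0,0,0,0,1],[0,0,0,0,0],[0,0,0,0,0],[0,0,0,0,0],[0,0,0,0,0],[0,0,0,0,0]]' 50
```

```text
time: 22.55
tool_pos: [0.6128, -0.0096, 0.0614]
tcp_rot: [2.22, 2.22, 0.003]
wrist_force: [-1.6, 0.8, 6.1]
width: 0.637
grip_force: 52.8
```

```bash
python3 -m creep '[[0,0,-0.5,0,0],[0,0,-0.8,0,0],[0,0,-0.8,0,0],[0,0,-0.7,0,0],[0.4,0.03,0,0,0],[0.8,0.03,0,0,0],[0.9,0.03,0,0,0],[0.9,0.03,0,0,0],[0.9,0.03,0,0,0],[0.8,0,0,0,0],[0.5,0,0,0,0],[0.1,0,0,0,0],[0,0,0,0,0],[0,0,0,0,0],[0,0,0,0,0]]'
python3 - <<'E'
from h import *
p=bot.read_camera("wrist"); cv2.imwrite("pics/w6.png",p["pixels"][:,:,::-1]); rings(p)
E
```

```text
time: 24.42
tool_pos: [0.6193, 0.2543, 0.1995]
tcp_rot: [2.223, 2.22, 0.0]
wrist_force: [-0.5, -0.1, -2.0]
width: 0.636
grip_force: 53.6
ring_small 0.67 [151. 168. 204. 221.] [0.5373 0.2259] [1.7 1.4 2.3 2.1]
ring_medium 0.6 [ 62. 185. 133. 254.] [0.4519 0.1986] [1.5 0.4 2.  0.4]
ring_medium 0.59 [216. 125. 303. 188.] [0.6193 0.265 ] [7.5 4.6 8.4 4.8]
ring_large 0.76 [217. 125. 301. 190.] [0.6198 0.256 ] [ 0.4  1.9  0.4 18.3]
ring_large 0.48 [146. 180. 190. 225.] [0.5424 0.1992] [ 2.9  1.5 34.9 33.8]
```

View pics/w6.png

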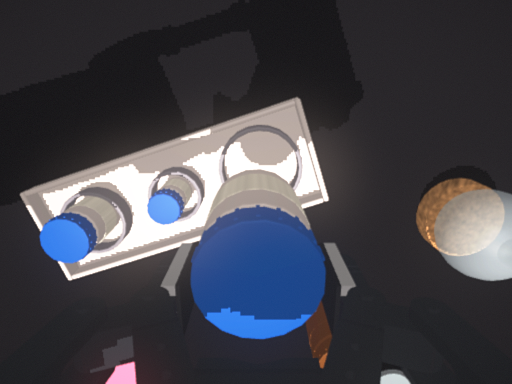

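The large ring is at (260,165), directly ahead of the held jar. The small and medium jars stand in their rings at left. I lower the large jar.

```bash
python3 -m creep '[[0,0.01,0.4,0,0],[0,0,0.6,0,0],[0,0,0.6,0,0],[0,0,0.5,0,0],[0,0,0.3,0,0],[0,0,0.15,0,0],[0,0,0.06,0,0],[0,0,0.02,0,0],[0,0,0,0,0],[0,0,0,0,0]]'
```

```text
time: 25.88
tool_pos: [0.62, 0.2557, 0.0686]
tcp_rot: [2.221, 2.221, 0.002]
wrist_force: [-0.1, 0.0, -1.9]
width: 0.64
grip_force: 53.6
```

```bash
python3 -m creep '[[0,0,0.04,0,0],[0,0,0,0,0],[0,0,0,0,0.9],[0,0,0,0,0.9],[0,0,0,0,0.9],[0,0,0,0,0.9],[0,0,0,0,0.9],[0,0,-0.4,0,0.9],[0,0,-0.7,0,0.9],[0,0,-0.9,0,0.9],[0,0,-0.9,0,0.9],[-0.4,0.3,0,0,0.9],[-0.8,0.6,0,0,0.9],[-0.9,0.7,0,0,0.9],[-0.9,0.7,0,0,0.9],[-0.9,0.4,0,0,0.9],[-0.5,0,0,0,0.9],[0,0,0,0,0.9]]'
python3 - <<'E'
from h import *
ims=[]
for n,(x,y) in (("scene",(260,80)),("side",(170,90))):
    p=bot.read_camera(n); ims.append(cv2.resize(p["pixels"][y:y+120,x:x+160,::-1],(400,300),interpolation=cv2.INTER_CUBIC)); f=p["pixels"][:,:,::-1]
    ims.append(cv2.resize(f,(400,300)))
cv2.imwrite("pics/end.png",np.vstack([np.hstack(ims[:2]),np.hstack(ims[2:])]))
E
```

```text
time: 28.12
tool_pos: [0.7539, 0.0333, 0.2105]
tcp_rot: [-2.224, -2.217, 0.001]
wrist_force: [-0.5, 0.6, 0.0]
width: 0.897
grip_force: 0.0
```

View pics/end.png

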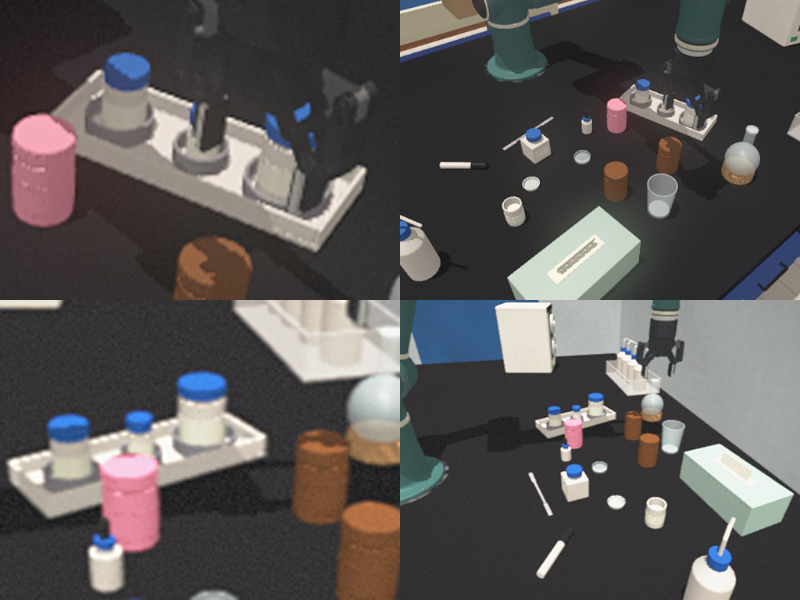

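All three jars stand upright in their own rings: (70,445), (140,435) and (203,410) in the side crop. The look-alikes have not moved, and the gripper is clear of everything.

```bash
python3 -c "
from workcell import bot
print(bot.finish_job())"
```

```text
the job is handed in; nothing more can be done
None
```

The small, medium and large jars each stand upright in the ring of their own size, nothing else was moved, and the job was handed in at about 28 s.

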